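Seat the crooked office stamp in its rack

TASK

On the teacher's desk, one of the three square stamps in the wooden rack stands high and crooked across the mouth of its well. Without lifting it off the rack, take it by its handle, turn it until it lines up with the square well, and press it down fully home before letting go. Leave the other two stamps where they are.

Things in the scene. Friction and masses are not known exactly. Their poses are not given: they have to be found in the camera images.
- crooked_handle (a point): Crooked stamp, 150 g: wooden foot 50x50 mm, 32 high, dark square handle 28x28 mm, 56 high, centred on it. Point: handle centre, 60 mm above the underside, 28 below the top. z up; x, y square to the flats of handle and foot (quarter turns alike). Starts on the rack top, centred on any one well, 33-57 deg out of line, point 96 mm above the desk: 22 mm higher than the seated stamps.
- stamp_rack: Fixed wooden stamp rack, 92 (x) x 320 (y) x 36 mm high; origin at its underside centre, on the desk. Three square wells 61x61 mm, 22 deep, sides along x and y, centred at x = 0, y = -105, 0, 105 mm. A stamp foot in line has 5.5 mm play each side; if centred it drops in within about 14 deg of line. Fully home, the handle centre is 74 mm above the desk.
- seated_a_handle (a point): Same rubber stamp (square wooden foot 50 x 50 x 32 mm, square dark handle 28 x 28 x 56 mm on top of it), already properly seated in a well of the rack; to be left alone. The point is the centre of its handle.
- seated_b_handle (a point): Same rubber stamp (square wooden foot 50 x 50 x 32 mm, square dark handle 28 x 28 x 56 mm on top of it), already properly seated in a well of the rack; to be left alone. The point is the centre of its handle.
Mind the look-alikes: they are no part of the job. What is shaped like the part that bears crooked_handle but pink or red is not meant.

How it is judged:
By the outcome, as a careful person would: the job done as asked, in the order asked, and still so for the second after the job is handed in, with the robot touching nothing.
It also fails if it takes over 35 s, if anything falls off the work surface, if the arm or the gripper's body presses on something with over 40 N, if the wrist force passes 120 N, or if a joint passes its speed limit or range.

ROBOT

A 6-joint arm with a two-finger parallel gripper is mounted at the origin on the work surface. World frame = base frame: x ahead of the robot, y to its left, z up, the work surface at z = 0. Lengths are in m, angles in degrees, forces in N, time in s.
With the tool pointing down it reaches from about 0.35 to 0.875 m from the base axis. Payload 4.2 kg.
Tool frame: the origin (TCP) lies between the finger pads; the fingertips stand 14 mm ahead of it and the grasp point (between the pads) lies 5 mm behind it; x points along the fingers, y is the direction in which the jaws open and shut, and the axes are right-handed (so a half turn about x gives the same grasp; the last joint's range is limited). The gripper opens to 87 mm and grips with 3 to 60 N. Pads are 19 mm wide; open, the fingers measure 117 mm over their backs; the gripper's body (75 mm by 190 mm) begins 51 mm behind the grasp point.
Start: joints at [-53.881, 22.042, 0.453, 0, -68.411, -14.817], TCP at [0.227, -0.582, 0.237] pointing down, gripper open.
Joint ranges: [-179.83, 179.83], [-69.29, 118.12], [-61.27, 80.66], [-181.25, 117.63], [-171.15, -9.14], [-177.46, 177.46]. Speed limits (degrees/s): [159.86, 159.86, 180, 180, 180, 180].

INTERFACE

Orientations are given as a 3x3 rotation matrix whose columns are the frame's x, y, z axes.
In Python, from station import r, imaging, job gives the robot as it stands. The module is installed in compiled form; this text tells all that it offers.
- The arm moves only by the tool apply_moves, never from a script. Its arguments are lists of equal length, an entry for each row: "xyz": the shift along the tool's x, y, z in m, a list of three; "twist": the turn about the tool's x in degrees; "claw": the opening, from 0 (shut) to 1 (fully open). A call has 1 to 12 rows; each row shifts and turns the pose as measured when the row begins, along the tool's axes as they then stand; what a row does not reach is not made up. A row lasts 1/10 s, in which the tool goes at most 50 mm and 8.59 degrees, less where a joint would pass 70% of its speed; a pose out of reach is approached as far as the arm can. A call is refused whole if a number of a shift passes 0.05 or a number of a turn 8.59, either way. A call with a gripper value outside its range is refused whole. The fingers move at their own pace and stop on an object; the grip force is fixed at half the most. Time passes only in rows, so rows that do not move let the fingers close. It gives the time, the measured TCP pose, the force and the opening at its end, in the units of the state.
- r.sense(): the state, without advancing time (a new reading comes with each control period).
- imaging.capture(name): name is "scene" or "top" or "wrist"; returns a dict with "pixels" (400x640x3 uint8, red, green, blue), "mtx" (3x3 intrinsics, pixels), "view" (4x4, takes a point from world to camera coordinates). Camera axes: x right, y down, z forward; pixel columns grow to the right and rows downward; lengths in m; the calibration is good to about 2 mm. The wrist camera is an equidistant fisheye: a pixel r from the principal point sees the ray r / f radians off the axis. A picture is of the moment at which its call begins. There is no depth.
- job.finish_job(): hands the job in, once; it reports no verdict.
Trained networks look in a picture, given as the dict that the camera call returned (one of the last four; its "shot" number tells which), for a name from the list of things; names that differ only in an ending like _2 or _b are one class to them, and where a whole thing is asked for, a point or a joint stands for the part that bears it (a point fixed in the world has none). Each returns a list of dicts, best first, with "p" (0 to 1); they miss things now and then, are a little off and sometimes report something else, mostly with a low value. They report only what shows in the picture. A call takes as long as a camera call. They do not tell look-alikes from the thing itself.
- imaging.regions_of(query, picture): "mask" (400x640 bool, what is visible of it) and "centre" ([column, row] in pixels, amid what is visible of it).
The state is a dict: "time_s": time; "joints": joint angles; "joint_velocities": joint speeds; "effort": joint torques, N m; "tcp_pos": TCP position; "ee_rot": TCP orientation; "wrist_force": force on the tool from outside, world axes, zero at the start; "moment": the same for the moment, N m; "gripper_width": opening from 0.0 (shut) to 1.0 (fully open).
Only numpy, scipy, OpenCV 4.12 (cv2) and the standard library are available. Lean on these libraries where they do the work, as an engineer would, in place of code of your own. Each camera call takes 0.05 s, during which the arm holds its last target.

## Working session

There is one attempt and no reset: what is moved stays moved. The work goes in short steps, Python scripts to look and compute and a tool call to move; the robot and the scene stay as the last step left them, time stands still between calls to the robot, and variables do not carry over. Pictures are saved under pics/ and viewed, and the job is handed in when it is done.

Besides the shell and the picture viewer there is one more tool, called after ">>>" as name(argument=value, ...) on one line, values as JSON. apply_moves: Moves the arm, as the interface text tells. Its arguments: {"type":"object","properties":{"xyz":{"type":"array","items":{"type":"array","items":{"type":"number"}}},"twist":{"type":"array","items":{"type":"number"}},"claw":{"type":"array","items":{"type":"number"}}},"required":["xyz","twist","claw"]}

```bash
mkdir -p pics; cat > h.py <<'E'
import numpy as np, cv2
from station import r, imaging, job
def save(p,n,crop=None,s=1):
    im=cv2.cvtColor(p["pixels"],cv2.COLOR_RGB2BGR)
    if crop: im=im[crop[1]:crop[3],crop[0]:crop[2]]
    if s!=1: im=cv2.resize(im,None,fx=s,fy=s,interpolation=cv2.INTER_CUBIC)
    cv2.imwrite("pics/"+n+".png",im)
def ray(p,uv,z):
    K=np.array(p["mtx"]);V=np.array(p["view"]);R=V[:3,:3];t=V[:3,3]
    d=R.T@np.linalg.solve(K,[uv[0],uv[1],1]);c=-R.T@t
    return c+d*(z-c[2])/d[2]
def proj(p,P):
    K=np.array(p["mtx"]);V=np.array(p["view"]);q=V[:3,:3]@np.array(P)+V[:3,3];q=K@q;return q[:2]/q[2]
E
python3 - <<'E'
from h import *
s=r.sense();print(s["time_s"],s["tcp_pos"],s["ee_rot"],s["gripper_width"],s["wrist_force"])
for n in("top","scene"):
    p=imaging.capture(n);save(p,n+"0");np.save("pics/"+n+"0.npy",p,allow_pickle=True)
    for q in("crooked_handle","stamp_rack","seated_a_handle"):
        for d in imaging.regions_of(q,p): print(n,q,d["p"],d["centre"],d["mask"].sum(),ray(p,d["centre"],0.096).round(4))
E
```

```text
0.0 [ 0.22685385 -0.58174912  0.23545557] [[-8.77498614e-04 -3.63087019e-01  9.31754821e-01]
 [ 2.00385522e-03  9.31752671e-01  3.63088068e-01]
 [-9.99997607e-01  2.18571104e-03 -9.00378597e-05]] 0.997540257251867 [-0.08398547  1.08940386  1.59920887]
top crooked_handle 0.96 [424.6, 199.4] 637 [ 0.4815 -0.2399  0.096 ]
top crooked_handle 0.96 [418.6, 147.2] 678 [ 0.589  -0.2271  0.096 ]
top crooked_handle 0.89 [357.6, 201.9] 573 [ 0.4723 -0.1037  0.096 ]
top crooked_handle 0.56 [377.1, 272.1] 606 [ 0.3331 -0.1455  0.096 ]
top stamp_rack 0.73 [294.5, 180.8] 4115 [0.5114 0.0253 0.096 ]
top stamp_rack 0.35 [359.2, 202.1] 601 [ 0.472 -0.107  0.096]
top seated_a_handle 0.93 [310.0, 188.6] 599 [ 0.4965 -0.0066  0.096 ]
scene crooked_handle 0.93 [196.7, 294.8] 1955 [ 0.5628 -0.2893  0.096 ]
scene crooked_handle 0.93 [248.6, 334.1] 2334 [ 0.6607 -0.269   0.096 ]
scene crooked_handle 0.85 [206.3, 214.3] 1336 [ 0.4098 -0.197   0.096 ]
scene crooked_handle 0.82 [278.5, 228.3] 1579 [ 0.5097 -0.1248  0.096 ]
scene stamp_rack 0.7 [333.4, 240.4] 6190 [ 0.5841 -0.0752  0.096 ]
scene seated_a_handle 0.69 [339.2, 222.6] 1209 [ 0.5553 -0.0403  0.096 ]
```

```bash
python3 - <<'E'
from h import *
p=np.load("pics/top0.npy",allow_pickle=True).item()
save(p,"topz",(200,110,460,300),3)
E
```

```text
(no output)
```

View pics/topz.png

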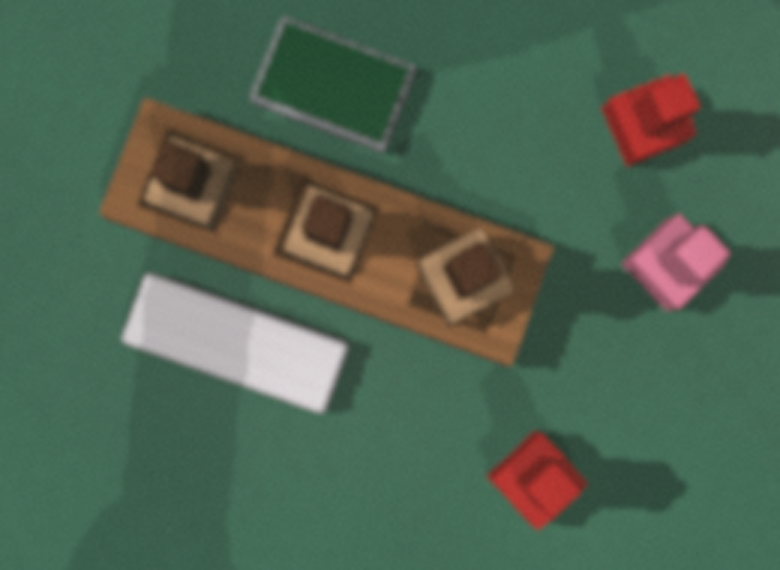

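View pics/scene0.png

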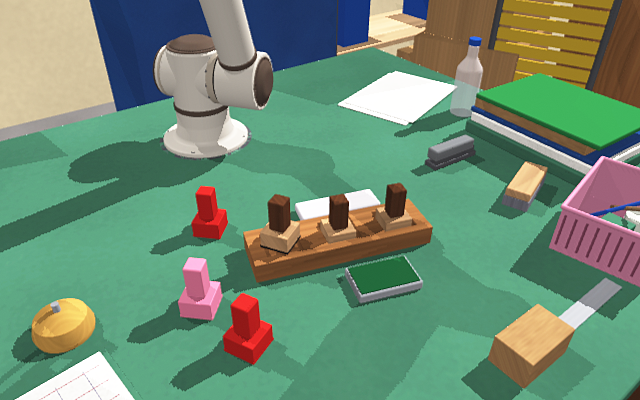

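Top view: the crooked stamp sits in the right-hand well, at about (357,201) px. The two seated stamps are at (310,188) and (262,167), and the red and pink look-alikes stand off the rack. I'll fit the poses from the corners.

```bash
python3 - <<'E'
from h import *
p=np.load("pics/top0.npy",allow_pickle=True).item()
u=lambda z:((z[0]+.5)/3-.5+200,(z[1]+.5)/3-.5+110)
def fit(Z,z,n):
    P=np.array([ray(p,u(q),z)[:2] for q in Z])
    print(n,"c",P.mean(0).round(4),"sides",[np.linalg.norm(P[i]-P[(i+1)%4]).round(4) for i in range(4)],"ang",[np.degrees(np.arctan2(*(P[(i+1)%4]-P[i])[::-1])).round(1) for i in range(4)])
fit([(150,99),(553,246),(515,364),(102,213)],.036,"rack")
fit([(481,229),(512,285),(457,322),(420,262)],.068,"foot")
fit([(470,243),(502,265),(482,297),(448,278)],.124,"handle")
# handle axis via mask
V=np.array(p["view"]);print("cam",-V[:3,:3].T@V[:3,3])
E
python3 - <<'E'
from h import *
p=np.load("pics/top0.npy",allow_pickle=True).item()
save(p,"topzz",(325,170,395,240),8)
p=imaging.capture("wrist");save(p,"wrist0")
E
```

```text
rack c [ 0.5088 -0.0039] sides [np.float64(0.3153), np.float64(0.0908), np.float64(0.3199), np.float64(0.0911)] ang [np.float64(-108.5), np.float64(163.1), np.float64(71.6), np.float64(-19.9)]
foot c [ 0.4763 -0.1023] sides [np.float64(0.0449), np.float64(0.0466), np.float64(0.0492), np.float64(0.049)] ang [np.float64(-149.9), np.float64(125.4), np.float64(33.1), np.float64(-59.8)]
handle c [ 0.4737 -0.1018] sides [np.float64(0.0252), np.float64(0.0247), np.float64(0.0252), np.float64(0.0271)] ang [np.float64(-123.1), np.float64(149.3), np.float64(62.4), np.float64(-30.7)]
cam [ 0.40518692 -0.02414007  0.83706027]
```

View pics/topzz.png

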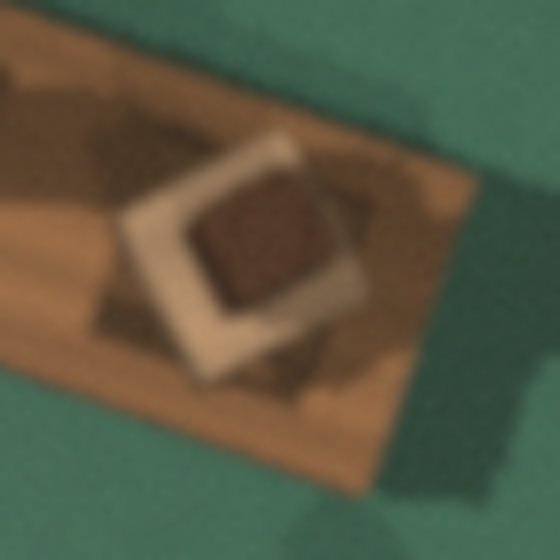

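View pics/wrist0.png

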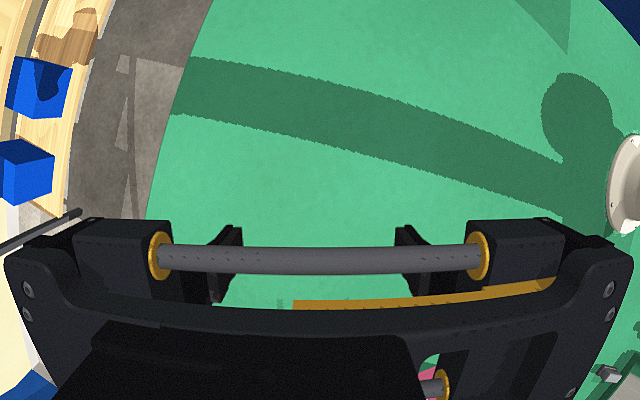

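>>> apply_moves(xyz=[[0, 0.03, 0.034], [0, 0.03, 0.034], [0, 0.03, 0.034], [0, 0.03, 0.034], [0, 0.03, 0.034], [0, 0.03, 0.034], [0, 0.03, 0.034], [0, 0.03, 0.034], [0, 0.03, 0.034], [0, 0.03, 0.034], [0, 0, 0]], twist=[0, 0, 0, 0, 0, 0, 0, 0, 0, 0, 0], claw=[1, 1, 1, 1, 1, 1, 1, 1, 1, 1, 1])

```text
time_s: 1.55
tcp_pos: [0.4433, -0.1667, 0.237]
ee_rot: [[0.007, -0.359, 0.933], [-0.002, 0.933, 0.359], [-1.0, -0.004, 0.005]]
wrist_force: [-1.1, -0.8, 0.4]
gripper_width: 1.002
```

```bash
python3 - <<'E'
from h import *
p=imaging.capture("wrist");save(p,"wrist1");np.save("pics/wrist1.npy",p,allow_pickle=True)
s=r.sense();print(s["time_s"],s["tcp_pos"],s["ee_rot"],s["joints"]);print(p["mtx"],p["view"])
E
```

```text
1.6 [ 0.44232674 -0.16800041  0.23692714] [[ 0.00554876 -0.35798258  0.93371178]
 [-0.00214227  0.93371975  0.35799837]
 [-0.99998231 -0.00398671  0.00441409]] [ -0.98158798   6.90825517 -20.22136153   0.13215745 -62.55046665
 -68.10197505]
[[309.70691629   0.         318.20770232]
 [  0.         309.70691629 199.35485857]
 [  0.           0.           1.        ]] [[-0.35994232  0.93295964 -0.00527608  0.31696367]
 [ 0.90299296  0.34979193  0.24949812 -0.3729369 ]
 [ 0.23461721  0.08504067 -0.96836091  0.3005551 ]
 [ 0.          0.          0.          1.        ]]
```

View pics/wrist1.png

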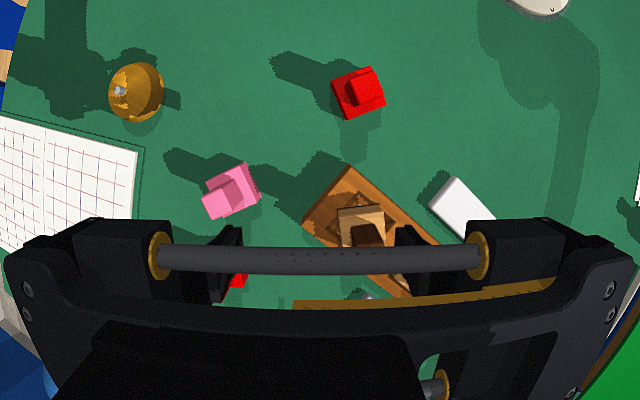

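```bash
python3 - <<'E'
from h import *
p=np.load("pics/wrist1.npy",allow_pickle=True).item()
save(p,"wz",(290,150,450,300),5)
E
```

```text
(no output)
```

View pics/wz.png

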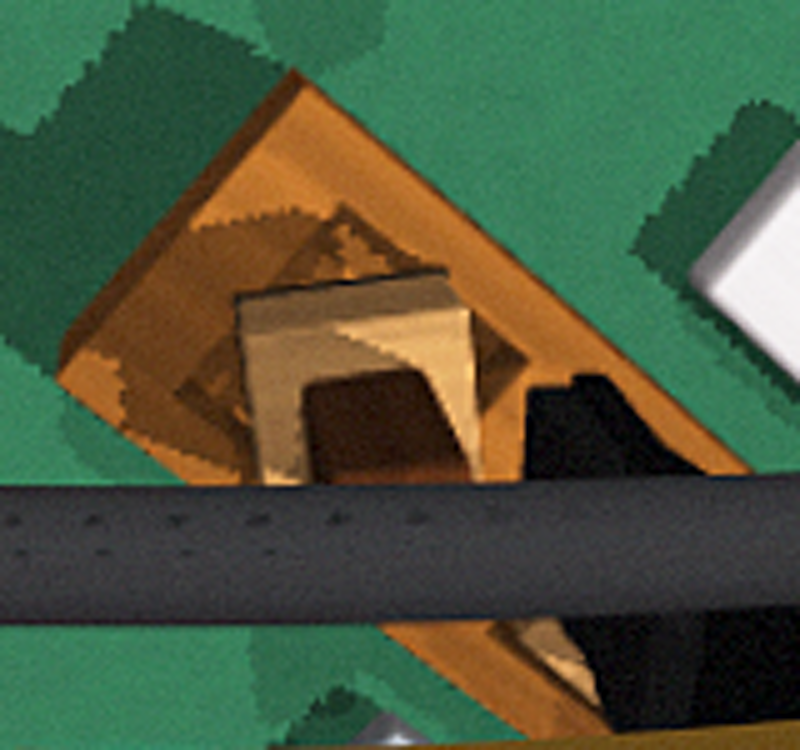

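```bash
python3 - <<'E'
from h import *
p=np.load("pics/wrist1.npy",allow_pickle=True).item()
K=np.array(p["mtx"]);V=np.array(p["view"]);R=V[:3,:3];c=-R.T@V[:3,3]
def fr(q,z):
    u=np.array([(q[0]+.5)/5-.5+290-K[0,2],(q[1]+.5)/5-.5+150-K[1,2]]);rr=np.hypot(*u);th=rr/K[0,0]
    d=R.T@np.array([*(np.sin(th)*u/rr),np.cos(th)]);return (c+d*(z-c[2])/d[2])[:2]
a=lambda A,B:np.degrees(np.arctan2(*(B-A)[::-1]))
A,B=fr((245,335),.068),fr((468,310),.068);n=np.linalg.norm(B-A);e=(B-A)/n
print("foot",A,B,n,a(A,B)); 
for nn in([e[1],-e[0]],[-e[1],e[0]]): print((A+B)/2+.025*np.array(nn))
A,B=fr((240,297),.036),fr((445,270),.036);print("bottom",A,B,a(A,B),np.linalg.norm(B-A))
A,B,C=fr((60,378),.036),fr((305,80),.036),fr((750,470),.036)
print("rack",A,B,C,a(A,B),a(B,C),np.linalg.norm(B-A))
A,B,C=fr((178,388),.036),fr((340,205),.036),fr((527,360),.036)
print("well",A,B,C,a(A,B),a(B,C),np.linalg.norm(B-A),np.linalg.norm(B-C),(A+C)/2)
E
```

```text
foot [ 0.46728501 -0.13552675] [ 0.44463916 -0.09216269] 0.048921127015403694 117.57475196820842
[ 0.47812228 -0.10227208]
[ 0.43380189 -0.12541736]
bottom [ 0.46776775 -0.13459919] [ 0.44408322 -0.09154465] 118.81543011894527 0.04913909147624547
rack [ 0.50203768 -0.16714108] [ 0.41456407 -0.13993699] [0.46350311 0.00665996] 162.72442626837005 71.53924010200326 0.09160618700016226
well [ 0.49416985 -0.13990905] [ 0.43870386 -0.12115277] [ 0.45741695 -0.06312362] 161.316612563152 72.12665455622265 0.05855146624351626 0.060971816310103136 [ 0.4757934  -0.10151633]
```

>>> apply_moves(xyz=[[0, 0.025, 0.028], [0, 0.025, 0.028], [0, 0, 0], [0, 0, 0], [0, 0, 0], [0, 0, 0]], twist=[0, 0, 0, -4, -4, 0], claw=[1, 1, 1, 1, 1, 1])

```text
time_s: 2.2
tcp_pos: [0.4756, -0.1036, 0.2372]
ee_rot: [[0.004, -0.483, 0.875], [-0.003, 0.875, 0.483], [-1.0, -0.005, 0.003]]
wrist_force: [0.2, -0.8, -0.4]
gripper_width: 1.0
```

```bash
cat > st.py <<'E'
from h import *
s=r.sense();R=np.array(s["ee_rot"]);t=np.array(s["tcp_pos"])
print(s["time_s"],t.round(4),"yaw",np.degrees(np.arctan2(R[1,1],R[0,1])).round(2),"x",R[:,0].round(4),"w",s["gripper_width"],"F",np.round(s["wrist_force"],1),"M",np.round(s["moment"],2),"local",(R.T@(np.array([.4765,-.1023,t[2]])-t)).round(4))
E
python3 st.py
```

```text
2.2 [ 0.4756 -0.1036  0.2372] yaw 118.9 x [ 0.0044 -0.0028 -1.    ] w 1.0002011988542234 F [ 0.2 -0.8 -0.4] M [ 0.02 -0.01  0.02] local [0.     0.0007 0.0014]
```

>>> apply_moves(xyz=[[0.03, 0.0007, 0.0008], [0.03, 0, 0], [0.03, 0, 0], [0.025, 0, 0], [0.015, 0, 0], [0.012, 0, 0], [0, 0, 0], [0, 0, 0]], twist=[0, 0, 0, 0, 0, 0, 0, 0], claw=[1, 1, 1, 1, 1, 1, 1, 1])

```text
time_s: 3.0
tcp_pos: [0.4751, -0.1118, 0.0926]
ee_rot: [[0.008, -0.461, 0.887], [-0.004, 0.887, 0.462], [-1.0, -0.007, 0.006]]
wrist_force: [0.2, 0.1, 1.2]
gripper_width: 1.001
```

```bash
python3 st.py; python3 - <<'E'
from h import *
p=imaging.capture("scene");save(p,"s2",(190,150,450,310),3)
E
```

```text
3.0 [ 0.4751 -0.1118  0.0926] yaw 117.48 x [ 0.0083 -0.004  -1.    ] w 1.001048496114585 F [0.2 0.1 1.2] M [0.02 0.06 0.06] local [-0.      0.0077  0.0056]
```

View pics/s2.png

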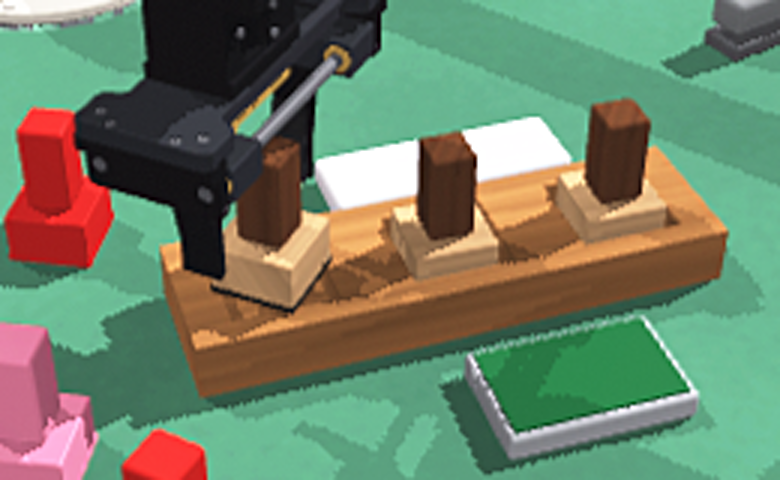

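The fingers straddle the handle but drifted about 9 mm on the way down. I'll correct that before closing.

>>> apply_moves(xyz=[[0, 0.008, 0.0055], [0, 0, 0]], twist=[-1.8, 0], claw=[1, 1])

```text
time_s: 3.25
tcp_pos: [0.4772, -0.1019, 0.0942]
ee_rot: [[0.012, -0.49, 0.872], [-0.004, 0.872, 0.49], [-1.0, -0.009, 0.008]]
wrist_force: [-0.7, 0.1, 0.2]
gripper_width: 1.005
```

```bash
python3 st.py
```

```text
3.25 [ 0.4772 -0.1019  0.0942] yaw 119.34 x [ 0.0117 -0.0037 -0.9999] w 1.004563708381492 F [-0.7  0.1  0.2] M [ 0.04  0.05 -0.  ] local [-0.     -0.     -0.0008]
```

>>> apply_moves(xyz=[[0, 0, 0], [0, 0, 0], [0, 0, 0], [0, 0, 0], [0, 0, 0], [0, 0, 0], [0, 0, 0], [0, 0, 0]], twist=[0, 0, 0, 0, 0, 0, 0, 0], claw=[0.6, 0.45, 0.3, 0.2, 0.2, 0.2, 0.2, 0.2])

```text
time_s: 4.05
tcp_pos: [0.4781, -0.1012, 0.0957]
ee_rot: [[0.015, -0.491, 0.871], [-0.003, 0.871, 0.491], [-1.0, -0.01, 0.011]]
wrist_force: [-0.5, -0.1, -0.1]
gripper_width: 0.356
```

```bash
python3 st.py
```

```text
4.05 [ 0.4781 -0.1012  0.0957] yaw 119.41 x [ 0.0148 -0.0034 -0.9999] w 0.35645771169394275 F [-0.5 -0.1 -0.1] M [0.07 0.02 0.02] local [-0.     -0.0002 -0.0019]
```

>>> apply_moves(xyz=[[0.0005, 0, -0.0005], [0.0005, 0, -0.0005], [0.0005, 0, 0]], twist=[0, 0, 0], claw=[0, 0, 0])

```text
time_s: 4.35
tcp_pos: [0.478, -0.1013, 0.0956]
ee_rot: [[0.017, -0.491, 0.871], [-0.003, 0.871, 0.492], [-1.0, -0.011, 0.013]]
wrist_force: [-1.4, 0.8, 5.4]
gripper_width: 0.315
```

```bash
python3 st.py
```

```text
4.35 [ 0.478  -0.1013  0.0956] yaw 119.44 x [ 0.0166 -0.003  -0.9999] w 0.31501498672947725 F [-1.4  0.8  5.4] M [0.52 0.66 0.01] local [-0.     -0.0002 -0.0018]
```

>>> apply_moves(xyz=[[0.0003, 0, -0.0003], [0.0003, 0, -0.0003], [0.0003, 0, -0.0003], [0.0003, 0, 0], [0.0003, 0, 0], [0.0003, 0, 0]], twist=[-6, -7, -7, -7, -7, -7], claw=[0, 0, 0, 0, 0, 0])

```text
time_s: 4.95
tcp_pos: [0.4804, -0.1026, 0.0948]
ee_rot: [[0.025, -0.951, 0.307], [-0.004, 0.307, 0.952], [-1.0, -0.025, 0.004]]
wrist_force: [0.3, -0.0, -1.7]
gripper_width: 0.322
```

```bash
python3 st.py;python3 - <<'E'
from h import *
p=imaging.capture("scene");save(p,"s3",(190,150,450,310),3)
E
```

```text
4.95 [ 0.4804 -0.1026  0.0948] yaw 162.09 x [ 0.0249 -0.0041 -0.9997] w 0.32174555501047064 F [ 0.3 -0.  -1.7] M [0.07 0.12 0.06] local [-0.0001  0.0038 -0.0009]
```

View pics/s3.png

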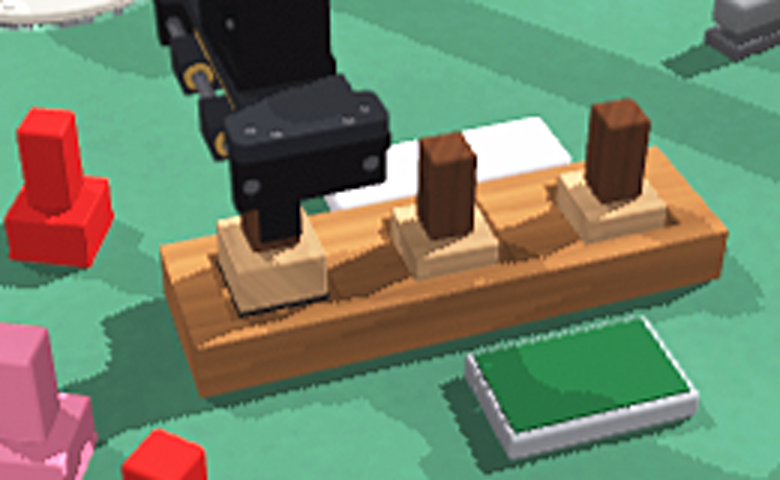

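>>> apply_moves(xyz=[[0.001, 0.0045, -0.0012], [0.003, 0, 0]], twist=[0, 0], claw=[0, 0])

```text
time_s: 5.2
tcp_pos: [0.4742, -0.1024, 0.0895]
ee_rot: [[0.022, -0.951, 0.309], [-0.004, 0.309, 0.951], [-1.0, -0.022, 0.003]]
wrist_force: [-1.7, 0.2, -1.7]
gripper_width: 0.319
```

```bash
python3 st.py
```

```text
5.2 [ 0.4742 -0.1024  0.0895] yaw 161.98 x [ 0.0223 -0.0037 -0.9997] w 0.3189343505676516 F [-1.7  0.2 -1.7] M [0.07 0.14 0.01] local [ 0.0001 -0.0021  0.0008]
```

>>> apply_moves(xyz=[[0.004, 0, 0], [0.004, 0, 0], [0.003, 0, 0], [0.002, 0, 0]], twist=[0, 0, 0, 0], claw=[0, 0, 0, 0])

```text
time_s: 5.6
tcp_pos: [0.4733, -0.1024, 0.0742]
ee_rot: [[0.02, -0.95, 0.313], [-0.004, 0.313, 0.95], [-1.0, -0.02, 0.003]]
wrist_force: [0.3, 0.2, -0.8]
gripper_width: 0.32
```

```bash
python3 st.py
```

```text
5.6 [ 0.4733 -0.1024  0.0742] yaw 161.78 x [ 0.0197 -0.0037 -0.9998] w 0.3202466651824243 F [ 0.3  0.2 -0.8] M [-0.01  0.12  0.06] local [ 0.0001 -0.003   0.0011]
```

Near the bottom, so I'll press gently and watch the force.

>>> apply_moves(xyz=[[0.002, 0, 0], [0.002, 0, 0]], twist=[0, 0], claw=[0, 0])

```text
time_s: 5.8
tcp_pos: [0.4737, -0.1028, 0.0737]
ee_rot: [[0.018, -0.95, 0.311], [-0.006, 0.311, 0.95], [-1.0, -0.019, 0.0]]
wrist_force: [-6.5, 4.8, 20.2]
gripper_width: 0.32
```

```bash
python3 st.py;python3 - <<'E'
from h import *
p=imaging.capture("scene");save(p,"s4",(190,150,450,310),3)
E
```

```text
5.8 [ 0.4737 -0.1028  0.0737] yaw 161.88 x [ 0.0179 -0.0058 -0.9998] w 0.31977179110925463 F [-6.5  4.8 20.2] M [1.72 2.54 0.01] local [ 0.     -0.0025  0.0013]
```

View pics/s4.png

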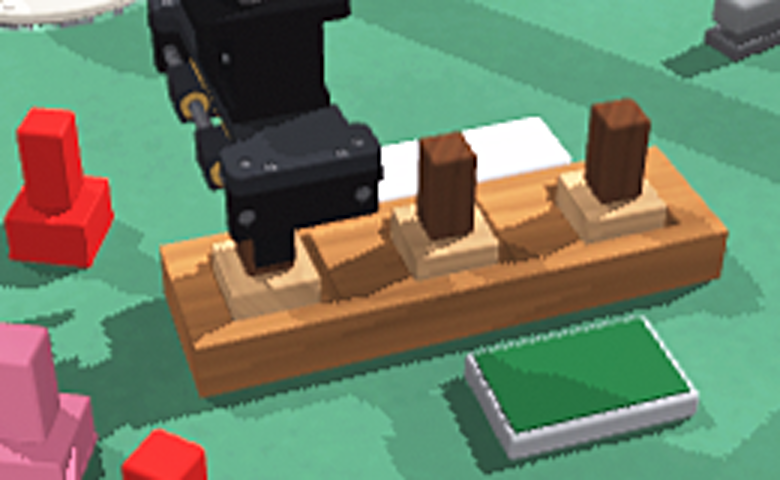

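The stamp is in its well: it stopped at z = 0.0737 with 20 N of reaction, 22 mm below the start. One more light press, then release.

>>> apply_moves(xyz=[[0.002, 0, 0], [0.002, 0, 0], [0, 0, 0], [0, 0, 0], [0, 0, 0], [0, 0, 0], [0, 0, 0]], twist=[0, 0, 0, 0, 0, 0, 0], claw=[0, 0, 0.4, 0.5, 0.7, 0.9, 1])

```text
time_s: 6.55
tcp_pos: [0.4752, -0.1025, 0.0748]
ee_rot: [[0.021, -0.951, 0.31], [-0.006, 0.31, 0.951], [-1.0, -0.022, 0.0]]
wrist_force: [0.1, 0.1, -0.2]
gripper_width: 0.673
```

```bash
python3 st.py
```

```text
6.55 [ 0.4752 -0.1025  0.0748] yaw 161.95 x [ 0.0211 -0.0065 -0.9998] w 0.6729217129461359 F [ 0.1  0.1 -0.2] M [0.07 0.14 0.01] local [ 0.     -0.0011  0.0006]
```

>>> apply_moves(xyz=[[0, 0, 0], [0, 0, 0], [-0.012, 0, 0], [-0.015, 0, 0], [-0.015, 0, 0], [-0.015, 0, 0], [-0.02, 0, 0], [-0.03, 0, 0], [-0.03, 0, 0], [0, 0, 0]], twist=[0, 0, 0, 0, 0, 0, 0, 0, 0, 0], claw=[1, 1, 1, 1, 1, 1, 1, 1, 1, 1])

```text
time_s: 7.55
tcp_pos: [0.4711, -0.102, 0.2146]
ee_rot: [[0.014, -0.95, 0.31], [-0.007, 0.31, 0.951], [-1.0, -0.016, -0.003]]
wrist_force: [-0.2, 0.0, 0.3]
gripper_width: 0.998
```

```bash
python3 st.py;python3 - <<'E'
from h import *
p=imaging.capture("scene");save(p,"s5",(190,150,450,310),3)
p=imaging.capture("top");save(p,"t5",(200,110,460,300),3)
E
```

```text
7.55 [ 0.4711 -0.102   0.2146] yaw 161.91 x [ 0.0143 -0.0074 -0.9999] w 0.9977172105342443 F [-0.2  0.   0.3] M [0.05 0.02 0.06] local [ 0.0001 -0.0052  0.0014]
```

View pics/s5.png

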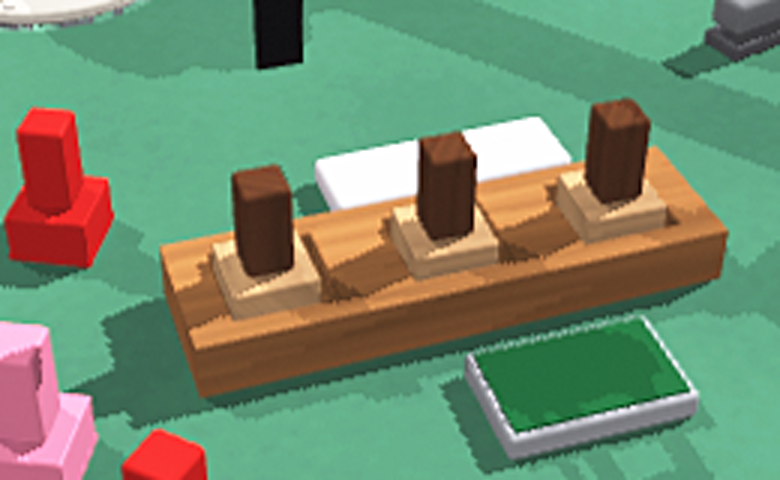

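View pics/t5.png

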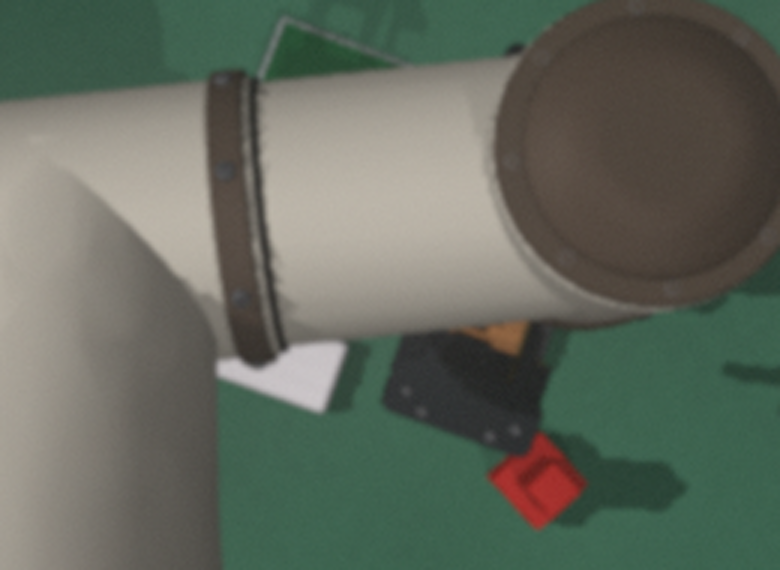

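The scene view shows all three stamps upright, in line and equally low in the wells. The one I moved has its handle at zoomed (263,220). The gripper is clear and touches nothing.

```bash
python3 -c "
from station import job
print(job.finish_job())"
```

```text
the job is handed in; nothing more can be done
None
```

The crooked stamp is now seated in its well and the job is handed in, at about 7.7 s on the robot's clock.

I took the stamp by its handle in the end well and turned it about 43° into line with the rack. I then pressed it down and let go.

**Checks that agreed:**
- It went down 22 mm and stopped with about 20 N of reaction. I pressed once more lightly before opening the fingers.
- The last scene picture shows all three stamps upright, in line and equally low. The other two look unmoved.
- The gripper was about 14 cm above its release height, and the wrist force read close to zero.

**Checks that were less clean:**
- **Top view:** the arm blocked it at the end, so the final check rests on the scene camera alone.
- **Drift:** the tool drifted up to 9 mm sideways on the way down, which I corrected before gripping. It also tilted by up to about 1.4°.
- **Lifting:** during the turn the wrist carried about the stamp's own weight, so it may have been held a hair clear of the rack top. It was never raised visibly.

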